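# Back off the wing nut of a tube-rack clamp

## Robot

A 6-joint arm with a two-finger parallel gripper is mounted at the origin on the work surface. World frame = base frame: x ahead of the robot, y to its left, z up, the work surface at z = 0. Lengths are in m, angles in rad, forces in N, time in s.
With the tool pointing down it reaches from about 0.375 to 0.9 m from the base axis. Payload 3.1 kg.
Tool frame: the origin (TCP) lies between the finger pads; the fingertips stand 22 mm ahead of it and the grasp point (between the pads) lies 3 mm ahead of it; z points along the fingers, y is the line along which they close (so a half turn about z gives the same grasp; the last joint's range is limited). The gripper opens to 87 mm and grips with 3 to 60 N. Pads are 19 mm wide; open, the fingers measure 117 mm over their backs; the gripper's body (75 mm by 190 mm) begins 51 mm behind the grasp point.
Start: joints at [-1.49, 0.527, 1.433, -0, 1.181, -0.178], TCP at [0.161, -0.604, 0.245] pointing down, gripper open.
Joint ranges: [-3.08, 3.08], [-0.75, 2.2], [0.22, 2.44], [-1.43, 4.57], [0, 2.65], [-2.85, 2.85]. Speed limits (rad/s): [2.79, 2.79, 3.14, 3.14, 3.14, 3.14].

## Interface

Orientations are given as a unit quaternion [x, y, z, w].
In Python, from rig import get_obs, camera, get_calibration, hand_in, cut_out gives the robot as it stands.
- The arm moves only by the shell command python3 -m inch 'ROWS' [OPENING] [FORCE]. ROWS is JSON, one flat list of numbers, 6 for each row, row after row: the shift along the tool's x, y, z scaled (see below), then the turn, a rotation vector about the tool's x, y, z scaled (see below). A call has 1 to 20 rows; each row is the pose to reach, as a shift and turn from the pose commanded when the call began, along the tool's axes at that moment; what a row does not reach only later rows make up. The controller multiplies each number of a shift by 0.08 m and each number of a turn by 90 degrees. A row lasts 1/12 s, in which the tool goes at most 41.7 mm and 7.16 degrees, less where a joint would pass 70% of its speed; a pose out of reach is approached as far as the arm can. A call with a number of a shift or a turn outside -1 to 1 is refused whole. A call with a gripper value outside its range is refused whole. OPENING is the finger opening in mm, from 0 to 87, set as the call begins (- or left out, the last holds). The fingers move at their own pace and stop on an object; FORCE is the grip in N (left out, the last holds). Time passes only in rows, so rows that repeat a pose let the fingers close. It gives the time, the measured TCP pose, the force, the opening and the grip force at its end, in the units of the state.
- get_obs(): the state, without advancing time (a new reading comes with each control period).
- camera(name): name is "scene" or "top"; returns the picture (400x640x3 uint8, red, green, blue); there is no depth.
- get_calibration(name): a dict with "vertical_fov" (degrees; the focal length in pixels is half the picture's height over the tangent of half this angle, whatever the lens; pixels are square), "cx", "cy" (the principal point, pixels), "T" (4x4, takes a point from camera to world coordinates). Camera axes: x right, y down, z forward; pixel columns grow to the right and rows downward; lengths in m; the calibration is good to about 2 mm. A picture is of the moment at which its call begins. get_calibration takes no time and is no camera call.
- hand_in(): hands the job in; it is judged then, once.
Trained networks look in the newest picture that a camera, given by its name, has taken for a name from the list of things; names that differ only in an ending like _2 or _b are one class to them, and where a whole thing is asked for, a point or a joint stands for the part that bears it (a point fixed in the world has none). Each returns a list of dicts, best first, with "conf" (0 to 1); they miss things now and then, are a little off and sometimes report something else, mostly with a low value. They report only what shows in the picture. A call takes as long as a camera call.
- cut_out(camera, thing): "region" (400x640 bool, what is visible of it) and "bbox" ([left, top, right, bottom] in pixels, round what is visible of it).
The state is a dict: "time": time; "q": joint angles; "joint_velocities": joint speeds; "joint_torque": joint torques, N m; "position": TCP position; "tool_rot": TCP orientation; "ft_force": force on the tool from outside, world axes, zero at the start; "moment": the same for the moment, N m; "grip_width": finger opening in m; "grip_force": force on a finger pad.
Only numpy, scipy, OpenCV 4.12 (cv2) and the standard library are available. Lean on these libraries where they do the work, as an engineer would, in place of code of your own. Each camera call takes 0.05 s, during which the arm holds its last target. There are 200 camera calls.

## Task

Free the clamped blood-tube rack: with fingertip strokes against its wings, turn the yellow wing nut anticlockwise (seen from above) by two full turns, so that the metal bar rises off the tube caps. Only push the wings: do not pinch or force the nut, leave the bottle, jar and tape roll where they stand, and finish with the hand clear.

Things in the scene. Friction and masses are not known exactly. Their poses are not given: they have to be found in the camera images.
- clamp: Tube-rack clamp, fixed to the trolley top. Origin at table height on the axis of its upright 10 mm threaded post (post top 165 mm high). White base plate from x = -50 to 205 mm, 100 mm wide, 10 mm high. Along its +x: post, grey guide pillar, then the tube rack from x = 78 to 198 mm, cap tops 105 mm high. The -x side and both y sides of the nut are free for a finger.
- pillar_top (a point): Centre of the top of the grey guide pillar, 57 mm from the nut's axis along the clamp's +x, 140 mm high; 14 mm thick (along x), 36 mm wide (along y). It stands in the way of a finger circling the nut on that side.
- bar_mid (a point): Centre of the top face of the aluminium hold-down bar, 87 mm from the nut's axis along the clamp's +x. The bar is 206 mm long (along x), 26 mm wide, 8 mm thick, and passes under the nut and over the caps; its top is 114 mm high when the nut reads 0. It rises with the nut.
- wing_nut (a joint): Angle of the yellow wing nut, rad; 0 = screwed down, bar on the caps; grows anticlockwise seen from above (unscrewing), to a stop at 18.8. Starts already loose, between 0 and 1.5; at 0 the dotted wing points along the clamp's +y. Turning takes about 0.04 N m (1 to 2 N at a wing); it stays where it is left. Nut and bar rise 4 mm per turn.
- nut_center (a point): Point on the nut's vertical axis at half wing height (138 mm high when the joint reads 0; rises with it). Two upright wings, 180 degrees apart, reach from the 20 mm hub to 38 mm from the axis; each is 26 mm high (13 mm below to 13 mm above this point), 8 mm thick (12 mm at the round end). The bar's top is 24 mm below this point. Its y axis points to the dotted wing.
- wing_dot (a point): Black dot on the top edge of one of the two wings, 32 mm from the nut's axis; moves with the nut.
- sanitiser: Loose blue bottle, 48 mm across, 125 mm high; origin at the centre of its underside. To be left alone.
- swab_jar: Loose white jar with blue cap, 54 mm across, 65 mm high; origin at the centre of its underside. To be left alone.
- tape_roll: Loose roll of tape lying flat, 60 mm across, 22 mm high; origin at the centre of its underside. To be left alone.

How it is judged:
By the outcome, as a careful person would: the job done as asked, in the order asked, and still so for the second after the job is handed in, with the robot touching nothing.
It also fails if it takes over 67 s, if anything falls off the work surface, if the arm or the gripper's body presses on something with over 40 N, if the wrist force passes 120 N, or if a joint passes its speed limit or range.

## Working session

There is one attempt and no reset: what is moved stays moved. The work goes in short steps, Python scripts to look and compute and a shell command to move; the robot and the scene stay as the last step left them, time stands still between calls to the robot, and variables do not carry over. Pictures are saved under pics/ and viewed, at most 10 in all, crops included, and the job is handed in when it is done.

```bash
mkdir -p pics; python3 - <<'E'
from rig import *
import cv2,numpy as np
for n in("scene","top"):
    im=camera(n);cv2.imwrite(f"pics/{n}0.png",im[:,:,::-1])
    c=get_calibration(n);print(n,c["vertical_fov"],c["cx"],c["cy"],np.round(c["T"],3).tolist())
    for t in("clamp","wing_nut","pillar_top","bar_mid","wing_dot","sanitiser","swab_jar","tape_roll"):
        try:
            for d in cut_out(n,t)[:2]:
                ys,xs=np.nonzero(d["region"]);print(t,round(d["conf"],2),d["bbox"],xs.mean().round(1),ys.mean().round(1),len(xs))
        except Exception as e:print(t,e)
o=get_obs();print(o["time"],o["position"],o["tool_rot"])
E
```

```text
scene 51.877620638215134 319.08039622517424 201.12551413109765 [[-0.087, 0.758, -0.646, 1.114], [0.996, 0.076, -0.045, 0.069], [0.015, -0.647, -0.762, 0.687], [0.0, 0.0, 0.0, 1.0]]
clamp 0.72 [227.1, 154.0, 303.4, 305.5] 260.8 238.9 5973
clamp 0.18 [196.9, 282.9, 232.2, 320.2] 214.9 300.4 723
wing_nut 0.77 [230.8, 152.4, 252.9, 184.7] 245.0 170.3 418
wing_nut 0.55 [228.2, 150.1, 302.1, 303.8] 260.8 238.9 5967
pillar_top 0.59 [235.2, 149.1, 290.9, 258.4] 257.8 214.9 1872
pillar_top 0.57 [225.6, 152.8, 303.0, 302.4] 260.7 238.4 6127
bar_mid 0.78 [236.2, 151.7, 291.5, 258.4] 258.2 214.8 1785
wing_dot 0.69 [232.8, 148.9, 257.1, 189.5] 244.7 170.7 436
wing_dot 0.63 [198.2, 283.1, 233.2, 318.7] 215.1 300.3 759
sanitiser 0.92 [309.1, 157.1, 338.2, 213.2] 323.5 187.5 945
sanitiser 0.16 [230.9, 151.5, 255.2, 188.5] 244.8 170.0 406
swab_jar 0.84 [161.4, 223.9, 196.3, 265.2] 177.5 245.9 1050
tape_roll 0.8 [198.9, 281.0, 235.2, 320.4] 214.8 300.5 711
top 54.331968182553105 317.5748029977167 199.8114820087179 [[0.028, -0.988, 0.151, 0.522], [-0.999, -0.024, 0.03, -0.001], [-0.026, -0.152, -0.988, 0.765], [0.0, 0.0, 0.0, 1.0]]
clamp 0.85 [322.2, 121.7, 418.4, 266.3] 369.7 192.6 7023
clamp 0.67 [386.5, 200.7, 410.2, 247.7] 396.0 225.8 387
wing_nut 0.68 [390.1, 201.7, 410.4, 249.0] 396.5 224.7 387
pillar_top 0.76 [323.4, 121.3, 418.0, 266.7] 369.8 192.6 7126
bar_mid 0.57 [332.0, 125.5, 410.5, 246.5] 374.0 179.5 2208
bar_mid 0.27 [435.3, 157.2, 467.3, 187.3] 450.7 171.0 900
wing_dot 0.9 [385.7, 202.4, 410.8, 248.1] 396.3 225.6 414
sanitiser 0.6 [294.9, 238.1, 323.1, 265.9] 307.5 251.1 635
swab_jar 0.75 [434.5, 157.9, 467.5, 187.1] 450.5 171.5 886
tape_roll 0.63 [383.5, 109.1, 416.1, 143.2] 399.5 126.2 499
0.9 [ 0.16055091 -0.6040281   0.24459557] [9.91582220e-01 1.29478558e-01 5.30148435e-06 5.58315607e-05]
```

```bash
python3 - <<'E'
import cv2,numpy as np
a=cv2.imread("pics/scene0.png")[130:330,150:350];b=cv2.imread("pics/top0.png")[100:280,280:480]
a=cv2.resize(a,(400,400),interpolation=2);b=cv2.resize(b,(400,360),interpolation=2);b=np.vstack([b,np.zeros((40,400,3),np.uint8)])
cv2.imwrite("pics/c0.png",np.hstack([a,b]))
E
```

```text
(no output)
```

View pics/c0.png

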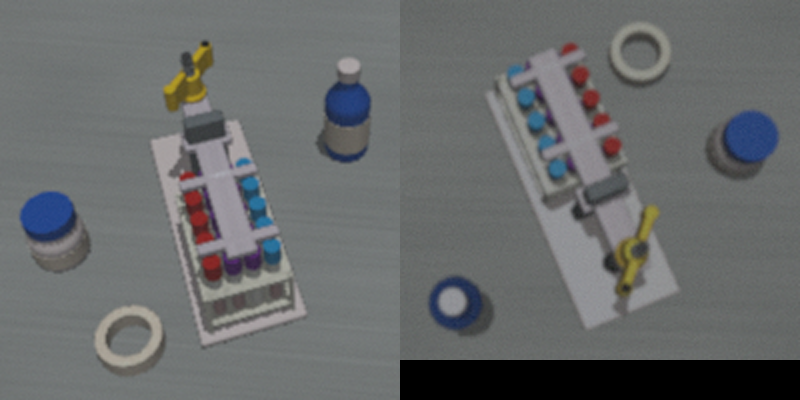

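The nut's hub is at top pixel (396,225), with its dotted wing pointing down at (393,243). The pillar is up-left at (383,193), and the plate corners are at (373,264) and (419,245). I'll fit the clamp pose and nut angle from these.

```bash
cat > h.py <<'E'
from rig import *
import numpy as np
def proj(n,P):
    c=get_calibration(n);p=np.linalg.inv(c["T"])@np.append(P,1);f=200/np.tan(np.radians(c["vertical_fov"]/2))
    return np.array([c["cx"]+f*p[0]/p[2],c["cy"]+f*p[1]/p[2]])
def unproj(n,uv,z):
    c=get_calibration(n);f=200/np.tan(np.radians(c["vertical_fov"]/2));T=c["T"]
    d=T[:3,:3]@np.array([(uv[0]-c["cx"])/f,(uv[1]-c["cy"])/f,1]);o=T[:3,3];return o+d*(z-o[2])/d[2]
E
python3 - <<'E'
from h import *
from scipy.optimize import least_squares
def pts(p):
    x,y,w,a=p;h=.004*a/6.283
    def W(X,Y,z):return np.array([x+X*np.cos(w)-Y*np.sin(w),y+X*np.sin(w)+Y*np.cos(w),z])
    dot=W(-.032*np.sin(a),.032*np.cos(a),.151+h)
    tip=W(.038*np.sin(a),-.038*np.cos(a),.151+h)
    return [("top",(393.5,243.5),dot),("top",(406.5,206),tip),("top",(383,193),W(.057,0,.14)),("top",(351.5,126),W(.19,0,.114+h)),
    ("top",(373.5,264),W(-.05,.05,.01)),("top",(419,245.5),W(-.05,-.05,.01)),
    ("scene",(252.5,152.5),dot),("scene",(252,191.5),W(.057,0,.14)),("scene",(252.5,302.5),W(.205,-.05,.01)),("scene",(302.5,287.5),W(.205,.05,.01))]
f=lambda p:np.concatenate([proj(n,P)-uv for n,uv,P in pts(p)])
r=least_squares(f,[.45,-.1,.42,1.0],loss="soft_l1");print(r.x,np.round(r.fun.reshape(-1,2),1).tolist())
for t,z in(("sanitiser",.06),("swab_jar",.065),("tape_roll",.011)):
    d=cut_out("top",t)[0];ys,xs=np.nonzero(d["region"]);print(t,unproj("top",(xs.mean(),ys.mean()),z))
E
```

```text
[ 0.58010879 -0.11050012  0.41456968  0.81123978] [[-1.9, -0.0], [0.1, -3.9], [-0.1, -0.4], [-1.5, -0.7], [-1.7, 1.2], [0.9, -0.3], [-0.6, -0.8], [-1.6, -3.2], [-3.2, -0.3], [0.4, -1.0]]
sanitiser [0.53638248 0.03581471 0.06      ]
swab_jar [ 0.68726561 -0.22057035  0.065     ]
tape_roll [ 0.7907395  -0.13835296  0.011     ]
```

```bash
R='[0.95,-0.66,0,0,0,0, 0.95,-0.66,0,0,0,0, 0.95,-0.66,0,0,0,0]'
python3 -m inch '[0.95,-0.66,0,0,0,0, 0.95,-0.66,0,0,0,0, 0.95,-0.66,0,0,0,0]' 44
python3 -m inch '[0.95,-0.66,0,0,0,0, 0.95,-0.66,0,0,0,0, 0.95,-0.66,0,0,0,0]'
python3 -m inch '[0.95,-0.66,0,0,0,0, 0.95,-0.66,0,0,0,0, 0.95,-0.66,0,0,0,0]'
python3 -m inch '[0.95,-0.66,0,0,0,0, 0.95,-0.66,0,0,0,0, 0.95,-0.66,0,0,0,0]'
python3 -m inch '[0.95,-0.66,0,0,0,0, 0.95,-0.66,0,0,0,0, 0.95,-0.66,0,0,0,0]'
python3 -m inch '[0.95,-0.66,0,0,0,0, 0.95,-0.66,0,0,0,0, 0.95,-0.66,0,0,0,0]'
python3 - <<'E'
from rig import *
import cv2
o=get_obs();print(o["time"],o["position"],o["q"],o["ft_force"],o["grip_width"])
im=camera("top");cv2.imwrite("pics/t1.png",cv2.resize(im[100:280,280:480,::-1],(800,600)[:1]+(720,) if 0 else (640,576),interpolation=2))
E
```

```text
time: 1.3
position: [0.2231, -0.5279, 0.244]
tool_rot: [0.991, 0.131, 0.001, -0.003]
ft_force: [0.2, -0.3, -1.8]
grip_width: 0.0743
grip_force: 0.0
time: 1.55
position: [0.2828, -0.4575, 0.2444]
tool_rot: [0.991, 0.131, 0.001, -0.002]
ft_force: [-0.2, 0.8, 0.2]
grip_width: 0.055
grip_force: 0.0
time: 1.8
position: [0.3424, -0.3876, 0.2445]
tool_rot: [0.991, 0.131, 0.0, -0.002]
ft_force: [-0.2, 0.6, -0.8]
grip_width: 0.045
grip_force: 0.0
time: 2.05
position: [0.4023, -0.3179, 0.2447]
tool_rot: [0.991, 0.131, 0.001, -0.001]
ft_force: [-0.3, 0.3, -0.1]
grip_width: 0.0441
grip_force: 0.0
time: 2.3
position: [0.4625, -0.248, 0.2448]
tool_rot: [0.991, 0.131, 0.001, -0.001]
ft_force: [-0.1, -0.5, -0.5]
grip_width: 0.0443
grip_force: 0.0
time: 2.55
position: [0.5228, -0.1779, 0.2448]
tool_rot: [0.991, 0.131, 0.001, -0.0]
ft_force: [-1.1, 0.2, -0.8]
grip_width: 0.044
grip_force: 0.0
2.55 [ 0.52278906 -0.1778947   0.24480313] [-0.53139952  0.42849533  1.61786919  0.00220655  1.09335059  0.77485071] [-1.09400086  0.15633915 -0.76185245] 0.0440311651588479
```

```bash
python3 - <<'E'
from h import *
print(unproj("top",(396.4,225.2),.138),unproj("top",(396.4,225.2),.145),unproj("scene",(245,170.4),.138))
print(unproj("top",(393.5,243.5),.1516),unproj("scene",(252.5,152.5),.1516))
E
```

```text
[ 0.58001255 -0.10955592  0.138     ] [ 0.579369   -0.10834192  0.145     ] [ 0.58731688 -0.10688889  0.138     ]
[ 0.55006322 -0.10262986  0.1516    ] [ 0.55218665 -0.09806997  0.1516    ]
```

View pics/t1.png

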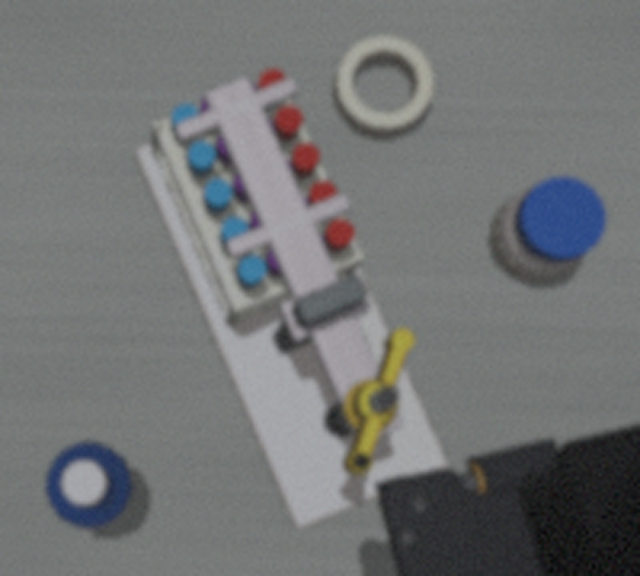

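```bash

python3 -m inch '[0.92,-0.64,0,0,0,0, 0.92,-0.64,0,0,0,0, 0.92,-0.64,0,0,0,0, 0.92,-0.64,0,0,0,0]'
python3 -m inch '[0,0,0.3,0,0,0, 0,0,0.58,0,0,0, 0,0,0.58,0,0,0]'
python3 -m inch '[0,0,0.3,0,0,0, 0,0,0.57,0,0,0, 0,0,0.57,0,0,0, 0,0,0.57,0,0,0]'
```

```text
time: 2.93
position: [0.5787, -0.1122, 0.2444]
tool_rot: [0.991, 0.131, 0.0, 0.0]
ft_force: [-0.1, -0.2, 0.7]
grip_width: 0.0439
grip_force: 0.0
time: 3.18
position: [0.5738, -0.1135, 0.1942]
tool_rot: [0.992, 0.129, -0.005, -0.002]
ft_force: [-1.2, 0.1, 0.0]
grip_width: 0.0437
grip_force: 0.0
time: 3.52
position: [0.5768, -0.1136, 0.1525]
tool_rot: [0.992, 0.129, -0.001, -0.0]
ft_force: [1.0, -0.8, 0.6]
grip_width: 0.044
grip_force: 0.0
```

```bash

python3 -m inch '[0.06,-0.04,0,0,0,0, 0.06,-0.04,0,0,0,-0.07, 0.06,-0.04,0,0,0,-0.14, 0.06,-0.04,0,0,0,-0.21, 0.06,-0.04,0,0,0,-0.28, 0.06,-0.04,0,0,0,-0.35, 0.06,-0.04,0,0,0,-0.42, 0.06,-0.04,0,0,0,-0.49, 0.06,-0.04,0,0,0,-0.56, 0.06,-0.04,0,0,0,-0.63, 0.06,-0.04,0,0,0,-0.7, 0.06,-0.04,0,0,0,-0.77, 0.06,-0.04,0,0,0,-0.84, 0.06,-0.04,0,0,0,-0.92, 0.06,-0.04,0,0,0,-1, 0.06,-0.04,0,0,0,-1]'
python3 - <<'E'
from rig import *
import cv2
import numpy as np
o=get_obs();print(o["q"],o["moment"])
a=camera("top")[140:280,310:450,::-1];b=camera("scene")[110:250,180:320,::-1]
cv2.imwrite("pics/t2.png",cv2.resize(np.hstack([a,b]),(800,400),interpolation=2))
E
```

```text
time: 4.85
position: [0.5827, -0.1084, 0.1547]
tool_rot: [0.609, 0.793, 0.0, 0.002]
ft_force: [-0.5, 0.7, 0.8]
grip_width: 0.0438
grip_force: 0.0
[-3.72283744e-01  5.97662751e-01  1.59961088e+00 -1.50045839e-04
  9.40906610e-01 -6.34159296e-01] [ 0.00585448 -0.12550531 -0.02447349]
```

View pics/t2.png

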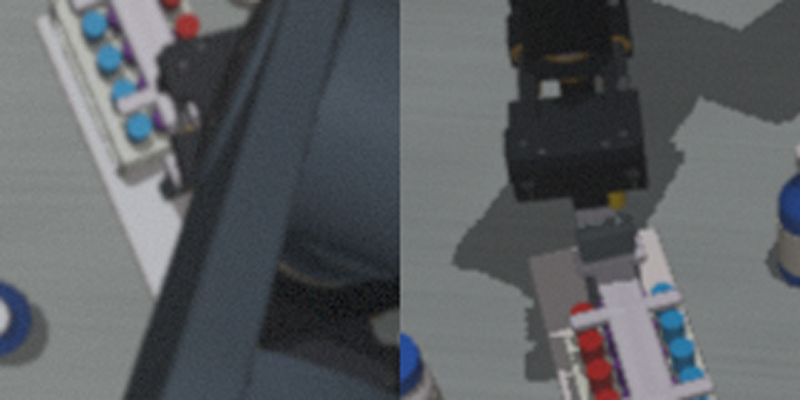

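```bash

python3 -m inch '[0,0,0,0,0,-0.07, 0,0,0,0,0,-0.14, 0,0,0,0,0,-0.21, 0,0,0,0,0,-0.28, 0,0,0,0,0,-0.35, 0,0,0,0,0,-0.42, 0,0,0,0,0,-0.49, 0,0,0,0,0,-0.56, 0,0,0,0,0,-0.63, 0,0,0,0,0,-0.7, 0,0,0,0,0,-0.77, 0,0,0,0,0,-0.84, 0,0,0,0,0,-0.92, 0,0,0,0,0,-1, 0,0,0,0,0,-1]'
echo lift; python3 -m inch '[0,0,0,0,0,0.04, 0,0,-0.25,0,0,0.06, 0,0,-0.55,0,0,0.06, 0,0,-0.55,0,0,0.06]'
python3 - <<'E'
from rig import *
import cv2
import numpy as np
o=get_obs();print(o["q"],o["moment"])
a=camera("top")[140:280,310:450,::-1];b=camera("scene")[110:250,180:320,::-1]
cv2.imwrite("pics/t3.png",cv2.resize(np.hstack([a,b]),(800,400),interpolation=2))
E
```

```text
time: 6.2
position: [0.5814, -0.1081, 0.153]
tool_rot: [-0.129, 0.992, -0.0, -0.0]
ft_force: [-0.3, -0.9, -0.4]
grip_width: 0.0441
grip_force: 0.5
lift
time: 6.53
position: [0.5851, -0.109, 0.2012]
tool_rot: [-0.08, 0.997, -0.002, 0.005]
ft_force: [0.9, 0.7, 0.7]
grip_width: 0.044
grip_force: 0.0
[-3.71943235e-01  5.35659392e-01  1.56048586e+00  3.75296315e-04
  1.03526483e+00 -2.10344871e+00] [ 0.09101842 -0.16311326 -0.00564603]
```

View pics/t3.png

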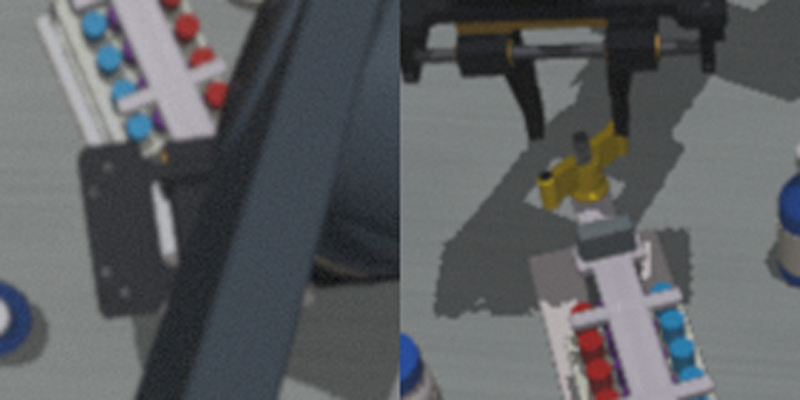

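```bash
cat >> h.py <<'E'
def ang(dot,tip,h,n="scene"):
    d=unproj(n,dot,.151+h)-unproj(n,tip,.151+h);print("len",np.linalg.norm(d),"nut deg mod 360",(np.degrees(np.arctan2(d[1],d[0]))-23.75-90)%360)
E
python3 -c "
from h import *
ang((231.1,172.3),(257.7,155.5),.0022)
ang((252.5,152.5),(235,174),.0005)
ang((392.2,244.1),(405.6,205.6),.0005,'top')
"
echo REWIND
python3 -m inch '[0,0,0,0,0,0.07, 0,0,0,0,0,0.15, 0,0,0,0,0,0.23, 0,0,0,0,0,0.31, 0,0,0,0,0,0.39, 0,0,0,0,0,0.47, 0,0,0,0,0,0.55, 0,0,0,0,0,0.63, 0,0,0,0,0,0.71, 0,0,0,0,0,0.79, 0,0,0,0,0,0.87, 0,0,0,0,0,0.95, 0,0,0,0,0,1, 0,0,0,0,0,1]'
python3 -m inch '[0,0,0,0,0,0.07, 0,0,0,0,0,0.15, 0,0,0,0,0,0.23, 0,0,0,0,0,0.31, 0,0,0,0,0,0.39, 0,0,0,0,0,0.47, 0,0,0,0,0,0.55, 0,0,0,0,0,0.63, 0,0,0,0,0,0.71, 0,0,0,0,0,0.79, 0,0,0,0,0,0.87, 0,0,0,0,0,0.95, 0,0,0,0,0,1, 0,0,0,0,0,1]'
python3 -m inch '[0,0,0,0,0,0.08, 0,0,0,0,0,0.15, 0,0,0,0,0,0.23, 0,0,0,0,0,0.28, 0,0,0,0,0,0.28]'
```

```text
len 0.06236168441895815 nut deg mod 360 206.89074245065936
len 0.06241779212517972 nut deg mod 360 47.092271358538625
len 0.0646591199280664 nut deg mod 360 47.176052544713855
REWIND
time: 7.8
position: [0.5812, -0.1077, 0.1955]
tool_rot: [0.648, 0.762, -0.0, -0.001]
ft_force: [0.1, -1.0, -0.6]
grip_width: 0.0441
grip_force: 0.0
time: 8.97
position: [0.5814, -0.1078, 0.1958]
tool_rot: [0.997, 0.082, -0.001, -0.0]
ft_force: [-0.5, 0.6, 0.4]
grip_width: 0.0441
grip_force: 0.0
time: 9.38
position: [0.5815, -0.1079, 0.1961]
tool_rot: [0.991, -0.136, -0.0, -0.0]
ft_force: [-0.2, 0.4, 0.4]
grip_width: 0.0439
grip_force: 0.0
```

```bash

python3 -m inch '[0,0,0.25,0,0,0, 0,0,0.5,0,0,0, 0,0,0.5,0,0,0, 0,0,0.5,0,0,0]'
python3 -m inch '[0,0,0,0,0,-0.07, 0,0,0,0,0,-0.15, 0,0,0,0,0,-0.22, 0,0,0,0,0,-0.3, 0,0,0,0,0,-0.37, 0,0,0,0,0,-0.45, 0,0,0,0,0,-0.52, 0,0,0,0,0,-0.6, 0,0,0,0,0,-0.67, 0,0,0,0,0,-0.75, 0,0,0,0,0,-0.82, 0,0,0,0,0,-0.9, 0,0,0,0,0,-1, 0,0,0,0,0,-1]'
python3 -m inch '[0,0,0,0,0,-0.07, 0,0,0,0,0,-0.15, 0,0,0,0,0,-0.22, 0,0,0,0,0,-0.3, 0,0,0,0,0,-0.37, 0,0,0,0,0,-0.45, 0,0,0,0,0,-0.52, 0,0,0,0,0,-0.6, 0,0,0,0,0,-0.67, 0,0,0,0,0,-0.75, 0,0,0,0,0,-0.82, 0,0,0,0,0,-0.9, 0,0,0,0,0,-1, 0,0,0,0,0,-1]'
python3 -m inch '[0,0,0,0,0,-0.08, 0,0,0,0,0,-0.15, 0,0,0,0,0,-0.23, 0,0,0,0,0,-0.3, 0,0,0,0,0,-0.34, 0,0,0,0,0,-0.34]'
echo lift; python3 -m inch '[0,0,0,0,0,0.04, 0,0,-0.25,0,0,0.06, 0,0,-0.55,0,0,0.06, 0,0,-0.55,0,0,0.06]'
python3 - <<'E'
from rig import *
import cv2
import numpy as np
o=get_obs();print(o["q"],o["moment"])
b=camera("scene")[120:220,190:330,::-1]
cv2.imwrite("pics/t4.png",cv2.resize(b,(700,500),interpolation=2))
E
```

```text
time: 9.72
position: [0.5808, -0.1076, 0.1555]
tool_rot: [0.991, -0.135, -0.002, -0.0]
ft_force: [-0.3, -0.3, 1.2]
grip_width: 0.0439
grip_force: 0.0
time: 10.88
position: [0.5824, -0.1088, 0.158]
tool_rot: [0.795, 0.607, 0.0, 0.001]
ft_force: [-0.2, -2.0, 0.1]
grip_width: 0.0439
grip_force: 0.6
time: 12.05
position: [0.5811, -0.1078, 0.1578]
tool_rot: [0.133, 0.991, 0.0, -0.0]
ft_force: [-2.1, -0.2, 1.3]
grip_width: 0.044
grip_force: 0.9
time: 12.55
position: [0.5816, -0.1082, 0.1576]
tool_rot: [-0.131, 0.991, -0.0, 0.0]
ft_force: [-1.5, -0.1, -0.6]
grip_width: 0.0441
grip_force: 0.6
lift
time: 12.88
position: [0.5852, -0.1091, 0.2058]
tool_rot: [-0.082, 0.997, -0.002, 0.005]
ft_force: [1.4, -0.2, 0.6]
grip_width: 0.0439
grip_force: 0.0
[-3.71976845e-01  5.29820832e-01  1.55644391e+00  3.63563870e-04
  1.04449824e+00 -2.10812402e+00] [ 0.10152879 -0.14796811  0.02141482]
```

View pics/t4.png

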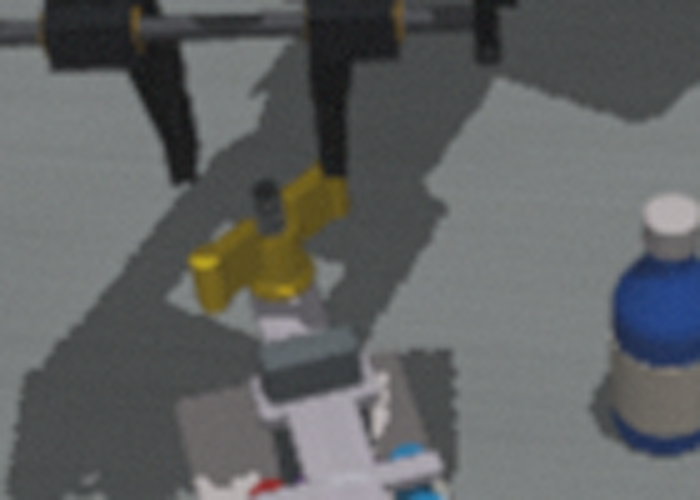

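```bash

python3 -m inch '[0,0,0,0,0,0.07, 0,0,0,0,0,0.15, 0,0,0,0,0,0.23, 0,0,0,0,0,0.31, 0,0,0,0,0,0.39, 0,0,0,0,0,0.47, 0,0,0,0,0,0.55, 0,0,0,0,0,0.63, 0,0,0,0,0,0.71, 0,0,0,0,0,0.79, 0,0,0,0,0,0.87, 0,0,0,0,0,0.95, 0,0,0,0,0,1, 0,0,0,0,0,1]'
python3 -m inch '[0,0,0,0,0,0.07, 0,0,0,0,0,0.15, 0,0,0,0,0,0.23, 0,0,0,0,0,0.31, 0,0,0,0,0,0.39, 0,0,0,0,0,0.47, 0,0,0,0,0,0.55, 0,0,0,0,0,0.63, 0,0,0,0,0,0.71, 0,0,0,0,0,0.79, 0,0,0,0,0,0.87, 0,0,0,0,0,0.95, 0,0,0,0,0,1, 0,0,0,0,0,1]'
python3 -m inch '[0,0,0,0,0,0.08, 0,0,0,0,0,0.15, 0,0,0,0,0,0.23, 0,0,0,0,0,0.28, 0,0,0,0,0,0.28]'
echo lower; python3 -m inch '[0,0,0.25,0,0,0, 0,0,0.53,0,0,0, 0,0,0.53,0,0,0, 0,0,0.53,0,0,0]'
python3 -m inch '[0,0,0,0,0,-0.07, 0,0,0,0,0,-0.15, 0,0,0,0,0,-0.22, 0,0,0,0,0,-0.3, 0,0,0,0,0,-0.37, 0,0,0,0,0,-0.45, 0,0,0,0,0,-0.52, 0,0,0,0,0,-0.6, 0,0,0,0,0,-0.67, 0,0,0,0,0,-0.75, 0,0,0,0,0,-0.82, 0,0,0,0,0,-0.9, 0,0,0,0,0,-1, 0,0,0,0,0,-1]'
python3 -m inch '[0,0,0,0,0,-0.07, 0,0,0,0,0,-0.15, 0,0,0,0,0,-0.22, 0,0,0,0,0,-0.3, 0,0,0,0,0,-0.37, 0,0,0,0,0,-0.45, 0,0,0,0,0,-0.52, 0,0,0,0,0,-0.6, 0,0,0,0,0,-0.67, 0,0,0,0,0,-0.75, 0,0,0,0,0,-0.82, 0,0,0,0,0,-0.9, 0,0,0,0,0,-1, 0,0,0,0,0,-1]'
python3 -m inch '[0,0,0,0,0,-0.08, 0,0,0,0,0,-0.15, 0,0,0,0,0,-0.23, 0,0,0,0,0,-0.3, 0,0,0,0,0,-0.34, 0,0,0,0,0,-0.34]'
echo lift; python3 -m inch '[0,0,0,0,0,0.04, 0,0,-0.25,0,0,0.06, 0,0,-0.55,0,0,0.06, 0,0,-0.55,0,0,0.06]'
python3 - <<'E'
from rig import *
import cv2
import numpy as np
o=get_obs();print(o["q"],o["moment"])
b=camera("scene")[120:220,190:330,::-1]
cv2.imwrite("pics/t5.png",cv2.resize(b,(700,500),interpolation=2))
E
```

```text
time: 14.1
position: [0.5816, -0.1078, 0.2002]
tool_rot: [0.647, 0.763, 0.0, -0.0]
ft_force: [-0.4, 0.4, 0.4]
grip_width: 0.044
grip_force: 0.0
time: 15.27
position: [0.5816, -0.1079, 0.2003]
tool_rot: [0.997, 0.083, -0.0, -0.0]
ft_force: [0.5, -0.1, -0.6]
grip_width: 0.0441
grip_force: 0.0
time: 15.68
position: [0.5816, -0.1079, 0.2004]
tool_rot: [0.991, -0.136, -0.0, -0.0]
ft_force: [0.1, 0.5, -0.3]
grip_width: 0.044
grip_force: 0.0
lower
time: 16.02
position: [0.5808, -0.1076, 0.1572]
tool_rot: [0.991, -0.135, -0.002, -0.0]
ft_force: [0.3, 0.7, 1.0]
grip_width: 0.044
grip_force: 0.0
time: 17.18
position: [0.5825, -0.1088, 0.1598]
tool_rot: [0.795, 0.607, 0.0, 0.001]
ft_force: [-0.2, -0.9, -0.8]
grip_width: 0.0441
grip_force: 0.6
time: 18.35
position: [0.5812, -0.1078, 0.1595]
tool_rot: [0.133, 0.991, -0.0, -0.0]
ft_force: [-1.8, 0.7, 0.9]
grip_width: 0.0438
grip_force: 0.9
time: 18.85
position: [0.5817, -0.1083, 0.1594]
tool_rot: [-0.131, 0.991, -0.0, 0.0]
ft_force: [-1.1, -0.7, 0.4]
grip_width: 0.0439
grip_force: 0.6
lift
time: 19.18
position: [0.5852, -0.1091, 0.2075]
tool_rot: [-0.083, 0.997, -0.002, 0.005]
ft_force: [0.9, 0.4, 0.2]
grip_width: 0.0438
grip_force: 0.0
[-3.72005671e-01  5.27646721e-01  1.55483704e+00  3.54735249e-04
  1.04805368e+00 -2.10833780e+00] [ 0.09066079 -0.1567377   0.01928132]
```

View pics/t5.png

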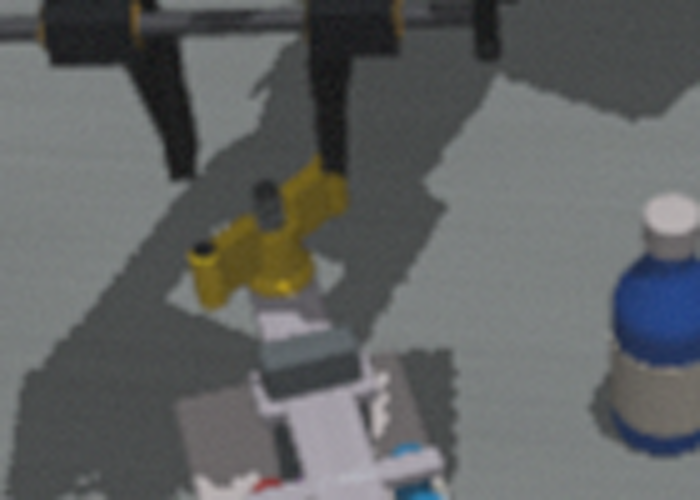

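```bash

python3 -m inch '[0,0,0,0,0,0.07, 0,0,0,0,0,0.15, 0,0,0,0,0,0.23, 0,0,0,0,0,0.31, 0,0,0,0,0,0.39, 0,0,0,0,0,0.47, 0,0,0,0,0,0.55, 0,0,0,0,0,0.63, 0,0,0,0,0,0.71, 0,0,0,0,0,0.79, 0,0,0,0,0,0.87, 0,0,0,0,0,0.95, 0,0,0,0,0,1, 0,0,0,0,0,1]'
python3 -m inch '[0,0,0,0,0,0.07, 0,0,0,0,0,0.15, 0,0,0,0,0,0.23, 0,0,0,0,0,0.31, 0,0,0,0,0,0.39, 0,0,0,0,0,0.47, 0,0,0,0,0,0.55, 0,0,0,0,0,0.63, 0,0,0,0,0,0.71, 0,0,0,0,0,0.79, 0,0,0,0,0,0.87, 0,0,0,0,0,0.95, 0,0,0,0,0,1, 0,0,0,0,0,1]'
python3 -m inch '[0,0,0,0,0,0.08, 0,0,0,0,0,0.15, 0,0,0,0,0,0.23, 0,0,0,0,0,0.28, 0,0,0,0,0,0.28]'
echo lower; python3 -m inch '[0,0,0.25,0,0,0, 0,0,0.53,0,0,0, 0,0,0.53,0,0,0, 0,0,0.53,0,0,0]'
python3 -m inch '[0,0,0,0,0,-0.07, 0,0,0,0,0,-0.15, 0,0,0,0,0,-0.22, 0,0,0,0,0,-0.3, 0,0,0,0,0,-0.37, 0,0,0,0,0,-0.45, 0,0,0,0,0,-0.52, 0,0,0,0,0,-0.6, 0,0,0,0,0,-0.67, 0,0,0,0,0,-0.75, 0,0,0,0,0,-0.82, 0,0,0,0,0,-0.9, 0,0,0,0,0,-1, 0,0,0,0,0,-1]'
python3 -m inch '[0,0,0,0,0,-0.07, 0,0,0,0,0,-0.15, 0,0,0,0,0,-0.22, 0,0,0,0,0,-0.3, 0,0,0,0,0,-0.37, 0,0,0,0,0,-0.45, 0,0,0,0,0,-0.52, 0,0,0,0,0,-0.6, 0,0,0,0,0,-0.67, 0,0,0,0,0,-0.75, 0,0,0,0,0,-0.82, 0,0,0,0,0,-0.9, 0,0,0,0,0,-1, 0,0,0,0,0,-1]'
python3 -m inch '[0,0,0,0,0,-0.08, 0,0,0,0,0,-0.15, 0,0,0,0,0,-0.23, 0,0,0,0,0,-0.3, 0,0,0,0,0,-0.37, 0,0,0,0,0,-0.44, 0,0,0,0,0,-0.5, 0,0,0,0,0,-0.56, 0,0,0,0,0,-0.62, 0,0,0,0,0,-0.68, 0,0,0,0,0,-0.68]'
echo lift; python3 -m inch '[0,0,0,0,0,0.04, 0,0,-0.25,0,0,0.06, 0,0,-0.6,0,0,0.06, 0,0,-0.9,0,0,0.06, 0,0,-0.9,0,0,0.06]'
python3 - <<'E'
from rig import *
import cv2
import numpy as np
o=get_obs();print(o["q"],o["moment"])
b=camera("scene")[120:220,190:330,::-1]
cv2.imwrite("pics/t6.png",cv2.resize(b,(700,500),interpolation=2))
E
```

```text
time: 20.4
position: [0.5817, -0.1079, 0.2019]
tool_rot: [0.647, 0.763, 0.0, -0.0]
ft_force: [0.3, 0.2, -0.8]
grip_width: 0.0438
grip_force: 0.0
time: 21.57
position: [0.5817, -0.1079, 0.202]
tool_rot: [0.997, 0.083, -0.0, -0.0]
ft_force: [0.1, 0.0, -0.3]
grip_width: 0.0441
grip_force: 0.0
time: 21.98
position: [0.5816, -0.1079, 0.202]
tool_rot: [0.991, -0.136, -0.0, -0.0]
ft_force: [-0.4, -0.4, 0.0]
grip_width: 0.0437
grip_force: 0.0
lower
time: 22.32
position: [0.5808, -0.1076, 0.1588]
tool_rot: [0.991, -0.135, -0.002, -0.0]
ft_force: [-0.3, -0.4, 0.5]
grip_width: 0.0437
grip_force: 0.0
time: 23.48
position: [0.5825, -0.1088, 0.1614]
tool_rot: [0.795, 0.607, 0.0, 0.001]
ft_force: [-0.1, -0.4, -0.3]
grip_width: 0.0439
grip_force: 0.6
time: 24.65
position: [0.5812, -0.1078, 0.1611]
tool_rot: [0.133, 0.991, -0.0, -0.0]
ft_force: [-2.4, 0.4, 0.6]
grip_width: 0.0438
grip_force: 0.9
time: 25.57
position: [0.5822, -0.1086, 0.1612]
tool_rot: [-0.388, 0.922, -0.001, 0.001]
ft_force: [-1.4, -1.0, 1.5]
grip_width: 0.0441
grip_force: 0.3
lift
time: 25.98
position: [0.5854, -0.1091, 0.2381]
tool_rot: [-0.342, 0.94, -0.004, 0.005]
ft_force: [0.2, 0.1, 0.8]
grip_width: 0.0439
grip_force: 0.0
[-3.71874563e-01  4.90173517e-01  1.52497811e+00  4.11157827e-04
  1.11369310e+00 -2.64181595e+00] [ 0.13157097 -0.08696158  0.02718838]
```

View pics/t6.png

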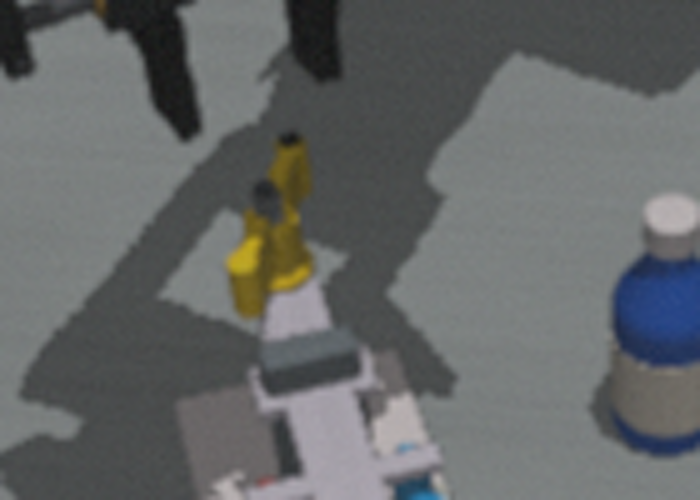

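```bash
python3 -c "
from h import *
ang((248,147.4),(239.2,170),.0085)"
python3 -m inch '[0,0,-0.4,0,0,0, 0,0,-0.4,0,0,0, 0,0,-0.4,0,0,0, 0,0,-0.4,0,0,0, 0,0,-0.4,0,0,0, 0,0,-0.4,0,0,0]'
```

```text
len 0.060600760105990706 nut deg mod 360 62.65584042703867
time: 26.53
position: [0.5809, -0.1077, 0.2623]
tool_rot: [-0.343, 0.939, 0.001, -0.001]
ft_force: [-0.0, -0.1, 0.9]
grip_width: 0.0437
grip_force: 0.0
```

```bash
python3 -c "
from rig import *
print(hand_in())"
```

```text
the job is handed in; nothing more can be done
None
```

The wing nut is turned anticlockwise about two full turns (roughly 735° by camera), which should lift the bar about 8 mm off the caps; the hand is clear above it, and the job was handed in at about 27 s.

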